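Fish a cam-chain guide out of an engine housing

ROBOT

A 6-joint arm with a two-finger parallel gripper is mounted at the origin on the work surface. World frame = base frame: x ahead of the robot, y to its left, z up, the work surface at z = 0. Lengths are in m, angles in degrees, forces in N, time in s.
With the tool pointing down it reaches from about 0.3 to 0.75 m from the base axis. Payload 8.5 kg.
Tool frame: the origin (TCP) lies at the very end of the fingers, on their centre line; the grasp point (between the pads) lies 19 mm behind it; z points along the fingers, y is the line along which they close (so a half turn about z gives the same grasp; the last joint's range is limited). The gripper opens to 85 mm and grips with 20 to 120 N. Pads are 22 mm wide; open, the fingers measure 114 mm over their backs; the gripper's body (76 mm by 85 mm) begins 54 mm behind the grasp point. The pads swing forward as they close: fully open they stand 13 mm farther back than shut.
Start: joints at [62.951, 21.807, 74.336, -0, 83.858, -12.336], TCP at [0.14, 0.532, 0.231] pointing down, gripper open.
Joint ranges: [-178.18, 178.18], [-50.72, 133.34], [12.68, 142.11], [-81.47, 261.47], [9.98, 163.14], [-165.26, 165.26]. Speed limits (degrees/s): [136.94, 136.94, 180, 180, 180, 180].

INTERFACE

Orientations are given as a 3x3 rotation matrix whose columns are the frame's x, y, z axes.
In Python, from rig import observe, cams, ticket gives the robot as it stands.
- The arm moves only by the tool move_arm, never from a script. Its arguments are lists of equal length, an entry for each row: "jaw": the finger opening in cm, from 0 to 8.54; "dp": the shift along the tool's x, y, z in cm, a list of three; "turn": the turn, a rotation vector about the tool's x, y, z in rad, a list of three. In form: {"jaw": [jaw, ...], "dp": [[tx, ty, tz], ...], "turn": [[wx, wy, wz], ...]}. A call has 1 to 12 rows; each row shifts and turns the commanded pose from where the row before left it, along the tool's axes as they then stand; what a row does not reach is not made up. A row lasts 1/12 s, in which the tool goes at most 41.7 mm and 7.16 degrees, less where a joint would pass 70% of its speed; a pose out of reach is approached as far as the arm can. A call is refused whole if a number of a shift passes 4.17 or a number of a turn 0.125, either way. A call with a gripper value outside its range is refused whole. The fingers move at their own pace and stop on an object; "force" is the grip in N (left out, the last holds). Time passes only in rows, so rows that do not move let the fingers close. It gives the time, the measured TCP pose, the force, the opening and the grip force at its end, in the units of the state.
- observe(): the state, without advancing time (a new reading comes with each control period).
- cams.get_image(name): name is "scene" or "side" or "wrist"; returns (picture, depth): 400x640x3 uint8, red, green, blue; 400x640 float32, m along the optical axis (not along the pixel's ray), 0 where there is no reading.
- cams.calibration(name): a dict with "vertical_fov" (degrees; the focal length in pixels is half the picture's height over the tangent of half this angle, whatever the lens; pixels are square), "cx", "cy" (the principal point, pixels), "view" (4x4, takes a point from world to camera coordinates); the wrist camera has in their place "tool_from_camera" (4x4, takes a point from camera to tool coordinates, whose origin is the TCP and whose axes are the flange's). Camera axes: x right, y up, looking along -z (the intrinsics and any distortion apply to the point x, -y, -z); pixel columns grow to the right and rows downward; lengths in m; the calibration is good to about 2 mm. A picture is of the moment at which its call begins: read the wrist's pose just before it. calibration takes no time and is no camera call.
- ticket.close_job(): hands the job in; it is judged then, once.
Trained networks look in the newest picture that a camera, given by its name, has taken for a name from the list of things; names that differ only in an ending like _2 or _b are one class to them, and where a whole thing is asked for, a point or a joint stands for the part that bears it (a point fixed in the world has none). Each returns a list of dicts, best first, with "p" (0 to 1); they miss things now and then, are a little off and sometimes report something else, mostly with a low value. They report only what shows in the picture. A call takes as long as a camera call.
- cams.spot_in(camera, query): "box" ([centre column, centre row, width, height] as shares, 0 to 1, of the picture: columns of its width, rows of its height, round what is visible of it).
- cams.outline_of(camera, query): "mask" (400x640 bool, what is visible of it) and "box" ([centre column, centre row, width, height] as shares, 0 to 1, of the picture: columns of its width, rows of its height, round what is visible of it).
- cams.mark_of(camera, query): "location" ([column, row] as shares, 0 to 1, of the picture: columns of its width, rows of its height: a listed point, or the origin of a listed thing).
The state is a dict: "time_s": time; "q": joint angles; "qvel": joint speeds; "joint_efforts": joint torques, N m; "position": TCP position; "tool_rot": TCP orientation; "ft_force": force on the tool from outside, world axes, zero at the start; "wrist_torque": the same for the moment, N m; "grip_width": finger opening in m; "gripper_force": force on a finger pad.
Only numpy, scipy, OpenCV 4.12 (cv2) and the standard library are available. Lean on these libraries where they do the work, as an engineer would, in place of code of your own. Each camera call takes 0.05 s, during which the arm holds its last target. There are 200 camera calls.

TASK

The orange cam-chain guide has dropped into the engine housing and is longer than the window in its top. Take hold of it through the window, draw it back, tilt its eye end up and thread it out without forcing it (the plastic is brittle), and leave the other parts on the bench alone. Finish still holding it in the gripper, motionless over the housing, with its whole length at least 5 cm above the housing's top.

Things in the scene. Friction and masses are not known exactly. Their poses are not given: they have to be found in the camera images.
- guide_center (a point): Centre (half-way up) of the loose cam-chain guide: a straight, stiff, brittle orange plastic rail, 220 mm long, 14 wide, 12 high, about 80 g, with a round pivot eye at one end. x runs along it towards the eye, z out of its top face. It starts level inside the housing, within 5 degrees of the housing's x axis, middle visible in the window, both ends hidden under the deck.
- eye_end (a point): Mid-height of the guide's very end at its eye, 110 mm from guide_center along the guide's +x. The eye is 16 mm in diameter, bulging 1 mm below and 3 mm above the rail. At the start it lies 15 to 40 mm beyond the window's far edge, under the deck.
- plain_end (a point): Mid-height of the guide's other, plain end: 110 mm from guide_center along the guide's -x.
- sump: Engine lower housing: aluminium box fixed in a blue cradle; place and yaw vary. Origin on the bench; x to its far end (roughly away from the robot), y left, z up. In this frame (mm): outside x -160 to 150, y -75 to 75; top of the deck (a 6 thick cover) z 103, bolt heads along y +-66 stand 4 higher. Cradle: x -185 to 175, y -108 to 108, corner posts 60 high.
- window (a point): Centre of the window in the deck, level with the deck's top face; axes as the housing. In the housing's frame (mm) it lies at x 20, z 103; the window opens x -50 to 90, y -55 to 55 (140 by 110) and is the only opening.
- hollow (a point): Centre of the hollow's floor; axes as the housing. In the housing's frame (mm): hollow x -150 to 140, y -65 to 65, floor z 43, deck underside z 97. Webs across the floor at x -40 to -32 and 60 to 68 reach z 63; the guide rests on them, centre line z 69. The hollow runs 100 back under the near deck, only 50 under the far deck: drawn back, the guide's eye end comes into the window.
- camshaft_a: Bystander: loose camshaft, 150 mm long, 49 mm high, lying on two small pads; origin at its underside. Leave it alone.
- camshaft_b: Bystander: second loose camshaft, the same; origin at its underside. Leave it alone.
- head_bolt_a: Bystander: loose steel bolt, 130 mm long, 16 mm high, lying; origin at its underside. Leave it alone.
- head_bolt_b: Bystander: second bolt, the same; origin at its underside. Leave it alone.
- screwdriver: Bystander: loose screwdriver lying on the bench; origin at its underside. Leave it alone.
- bearing: Bystander: loose steel ring, 52 mm across, 15 mm high; origin at its underside. Leave it alone.
- wrench: Bystander: loose wrench lying on the bench; origin at its underside. Leave it alone.

How it is judged:
By the outcome, as a careful person would: the job done as asked, in the order asked, and still so for the second after the job is handed in, while the arm keeps its last pose, push and grip.
It also fails if it takes over 45 s, if anything falls off the work surface, if the arm or the gripper's body presses on something with over 40 N, if the wrist force passes 120 N, or if a joint passes its speed limit or range.

## Working session

There is one attempt and no reset: what is moved stays moved. The work goes in short steps, Python scripts to look and compute and a tool call to move; the robot and the scene stay as the last step left them, time stands still between calls to the robot, and variables do not carry over. Pictures are saved under pics/ and viewed, at most 10 in all, crops included, and the job is handed in when it is done.

Besides the shell and the picture viewer there is one more tool, called after "Request:" as name(argument=value, ...), one argument or row to a line, values as JSON. move_arm: Moves the arm, as the interface text tells. Its arguments: {"type":"object","properties":{"jaw":{"type":"array","items":{"type":"number"}},"dp":{"type":"array","items":{"type":"array","items":{"type":"number"}}},"turn":{"type":"array","items":{"type":"array","items":{"type":"number"}}},"force":{"type":"number"}},"required":["jaw","dp","turn"]}

```bash
mkdir -p pics; ls; cat > h.py <<'E'
import numpy as np, cv2
from rig import observe, cams, ticket
def K(n):
    c=cams.calibration(n); f=200/np.tan(np.radians(c["vertical_fov"])/2); return c,f
def cam2world(n,s=None):
    c,f=K(n)
    if n=="wrist":
        s=s or observe(); T=np.eye(4); T[:3,:3]=s["tool_rot"]; T[:3,3]=s["position"]
        return T@np.array(c["tool_from_camera"])
    return np.linalg.inv(np.array(c["view"]))
def pts(n,cols,rows,d,s=None):
    c,f=K(n); M=cam2world(n,s)
    P=np.stack([(cols-c["cx"])/f*d,-(rows-c["cy"])/f*d,-d,np.ones_like(d)],-1)
    return (P@M.T)[...,:3]
def cloud(n,depth,s=None):
    r,c=np.mgrid[:400,:640]; return pts(n,c.astype(float),r.astype(float),depth.astype(float),s)
E
python3 - <<'E'
from h import *
np.set_printoptions(precision=4,suppress=True)
for n in ("scene","side","wrist"):
    print(n,{k:v for k,v in cams.calibration(n).items()})
    s=observe(); im,d=cams.get_image(n); cv2.imwrite(f"pics/{n}0.png",im[...,::-1]); np.save(n,d)
    X=cloud(n,d,s)
    for q in ("guide_center","window","sump"):
        for r in cams.mark_of(n,q)[:1]:
            u,v=r["location"]; u*=640;v*=400; 
            print(q,r["p"],u,v, X[int(min(v,399)),int(min(u,639))])
    for r in cams.outline_of(n,"guide_center")[:2]:
        m=r["mask"]&(d>0); P=X[m]; print("mask",r["p"],m.sum(),P.mean(0) if m.sum() else 0, np.ptp(P,0) if m.sum() else 0)
print(observe())
E
```

```text
pics
scene {'vertical_fov': 57.465948145540295, 'cx': 323.21800603543875, 'cy': 201.2576787742149, 'view': array([[ 0.7032,  0.7107, -0.0203, -0.3894],
       [-0.5282,  0.5413,  0.6543,  0.2317],
       [ 0.476 , -0.4494,  0.756 , -1.5774],
       [ 0.    ,  0.    ,  0.    ,  1.    ]])}
guide_center 0.74 302.4 213.39999999999998 [ 0.5323 -0.0772  0.079 ]
window 0.85 304.896 205.6 [ 0.4875 -0.0296  0.0435]
sump 0.89 300.224 224.2 [ 0.5756 -0.1237  0.1012]
side {'vertical_fov': 55.08765744546412, 'cx': 325.50539787621244, 'cy': 203.1737210270989, 'view': array([[ 0.8274, -0.5614, -0.0138, -0.4608],
       [ 0.2899,  0.406 ,  0.8667, -0.2246],
       [-0.481 , -0.7211,  0.4987, -0.9679],
       [ 0.    ,  0.    ,  0.    ,  1.    ]])}
guide_center 0.64 334.08000000000004 217.32 [ 0.5402 -0.0714  0.0644]
window 0.89 326.71999999999997 208.2 [0.5606 0.0013 0.0534]
sump 0.69 324.67199999999997 233.68 [ 0.4476 -0.1562  0.0906]
mask 0.63 210 [ 0.5564 -0.0627  0.0699] [0.1651 0.1367 0.0637]
mask 0.27 71 [0.7039 0.3602 0.0095] [0.0466 0.0485 0.0159]
wrist {'vertical_fov': 60.94334336970297, 'c
[... 172 characters left out ...]
03,  0.2942, -0.9558, -0.143 ],
       [ 0.    ,  0.    ,  0.    ,  1.    ]])}
window 0.27 355.072 381.32 [0.1301 0.5407 0.309 ]
{'time_s': 0.75, 'q': array([ 62.9504,  21.8049,  74.3365,   0.0013,  83.858 , -12.3369]), 'qvel': array([-0.0052,  0.0253, -0.0206,  0.0988,  0.0694, -0.0206]), 'joint_efforts': array([ -0.0004, -44.8265, -23.1446,  -0.0001,   0.0005,   0.    ]), 'position': array([0.1397, 0.5319, 0.2313]), 'tool_rot': array([[-0.9672,  0.254 , -0.    ],
       [ 0.254 ,  0.9672,  0.    ],
       [ 0.    ,  0.    , -1.    ]]), 'ft_force': array([ 0.207 , -0.3894,  0.0533]), 'wrist_torque': array([-0.0622,  0.0077,  0.0551]), 'gripper_force': 0.0, 'grip_width': 0.08520751001190104}
```

```bash
python3 - <<'E'
from h import *
np.set_printoptions(precision=4,suppress=True)
a=cv2.imread("pics/scene0.png");b=cv2.imread("pics/side0.png")
cv2.imwrite("pics/both.png",cv2.resize(np.vstack([a[90:340,120:520],b[90:340,120:520]]),(640,800))[:, :] if 0 else np.hstack([cv2.resize(a[120:320,200:420],(400,364)),cv2.resize(b[100:320,220:440],(400,400))[:364]]))
# deck plane: points with z 0.1..0.106 near
for n,im in(("scene",a),("side",b)):
    d=np.load(n+".npy"); X=cloud(n,d)
    m=(d>0)&(abs(X[...,2]-.103)<.005)&(abs(X[...,0]-.53)<.25)&(abs(X[...,1]+.06)<.25)
    P=X[m]; r=cv2.minAreaRect(P[:,:2].astype(np.float32)*1000); print(n,m.sum(),P[:,2].mean(),r, cv2.boxPoints(r).tolist())
    h=cv2.cvtColor(im,cv2.COLOR_BGR2HSV)
    o=cv2.inRange(h,(5,120,80),(22,255,255))>0
    o&=(d>0)&(X[...,2]>.05)&(X[...,2]<.09)&(abs(X[...,0]-.53)<.15)&(abs(X[...,1]+.06)<.15)
    Q=X[o]; print(o.sum()); 
    if len(Q)>5:
        r=cv2.minAreaRect(Q[:,:2].astype(np.float32)*1000); print(r,Q.mean(0),np.percentile(Q[:,2],[5,50,95]))
E
```

```text
scene 2210 0.10222948437333038 ((512.939453125, -62.17993927001953), (324.1291198730469, 161.4633331298828), 11.011529922485352) [[338.43841552734375, -13.89002799987793], [369.27899169921875, -172.380615234375], [687.4404907226562, -110.4698486328125], [656.5999145507812, 48.02073669433594]]
179
((517.676513671875, -66.20191955566406), (141.8590850830078, 29.919580459594727), 10.4043607711792) [ 0.5204 -0.0709  0.0727] [0.066  0.0733 0.0767]
side 2140 0.10118135087818124 ((510.22210693359375, -62.797637939453125), (322.453857421875, 161.68955993652344), 10.906487464904785) [[336.61102294921875, -13.9183349609375], [367.2037658691406, -172.68734741210938], [683.8331909179688, -111.67694091796875], [653.240478515625, 47.092071533203125]]
149
((576.7470092773438, -54.023902893066406), (163.3594512939453, 36.12300491333008), 26.126691818237305) [ 0.5645 -0.0598  0.0715] [0.0663 0.0724 0.0747]
```

View pics/both.png

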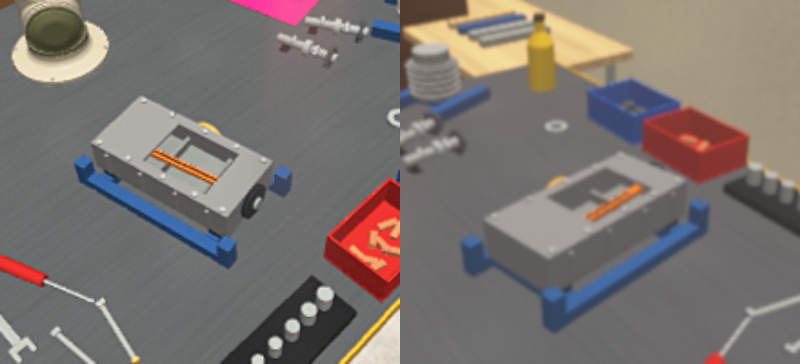

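View pics/scene0.png

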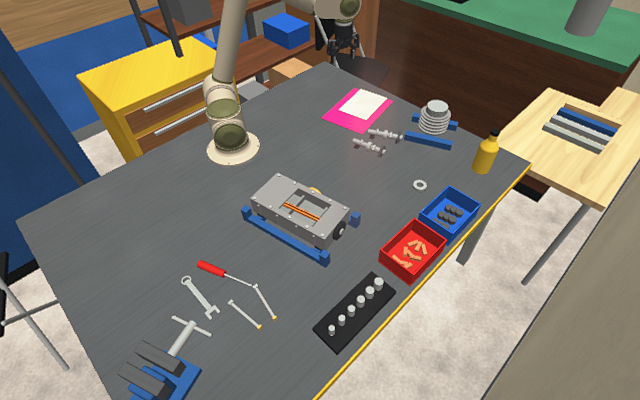

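The scene picture shows the housing at about (300, 213), with the orange guide crossing the window from (285, 207) to (322, 218). Its yaw is about 11°. Next I'll hover the wrist camera over the window.

Request:
move_arm(
  jaw=[8.5,8.5,8.5,8.5,8.5,8.5,8.5,8.5,8.5,8.5,8.5,8.5],
  dp=[
    [-2.16,-1.98,0],
    [-2.16,-1.98,0],
    [-2.16,-1.98,0],
    [-2.16,-1.98,0],
    [-2.16,-1.98,0],
    [-2.16,-1.98,0],
    [-2.16,-1.98,0],
    [-2.16,-1.98,0],
    [-2.16,-1.98,0],
    [-2.16,-1.98,0],
    [-2.16,-1.98,0],
    [-2.16,-1.98,0],
  ],
  turn=[
    [0,0,0],
    [0,0,0],
    [0,0,0],
    [0,0,0],
    [0,0,0],
    [0,0,0],
    [0,0,0],
    [0,0,0],
    [0,0,0],
    [0,0,0],
    [0,0,0],
    [0,0,0],
  ],
)

```text
time_s: 1.75
position: [0.3306, 0.235, 0.2315]
tool_rot: [[-0.967, 0.254, 0.001], [0.254, 0.967, 0.0], [-0.001, 0.0, -1.0]]
ft_force: [0.9, -0.7, 0.4]
grip_width: 0.085
gripper_force: 0.0
```

Request:
move_arm(
  jaw=[4.5,4.5,4.5,4.5,4.5,4.5,4.5,4.5,4.5,4.5,4.5,4.5],
  dp=[
    [-2.16,-1.98,0],
    [-2.16,-1.98,0],
    [-2.16,-1.98,0],
    [-2.16,-1.98,0],
    [-2.16,-1.98,0],
    [-2.16,-1.98,0],
    [-2.16,-1.98,0],
    [-2.16,-1.98,0],
    [-2.16,-1.98,0],
    [-2.16,-1.98,0],
    [-2.16,-1.98,0],
    [-2.16,-1.98,0],
  ],
  turn=[
    [0,0,0],
    [0,0,0],
    [0,0,0],
    [0,0,0],
    [0,0,0],
    [0,0,0],
    [0,0,0],
    [0,0,0],
    [0,0,0],
    [0,0,0],
    [0,0,0],
    [0,0,0],
  ],
)

```text
time_s: 2.75
position: [0.521, -0.0607, 0.2314]
tool_rot: [[-0.967, 0.254, 0.0], [0.254, 0.967, -0.0], [-0.0, 0.0, -1.0]]
ft_force: [-0.7, 0.7, 0.2]
grip_width: 0.045
gripper_force: 0.0
```

Request:
move_arm(
  jaw=[4.5,4.5,4.5,4.5,4.5,4.5],
  dp=[
    [0,0,0],
    [0,0,0],
    [0,0,0],
    [0,0,0],
    [0,0,0],
    [0,0,0],
  ],
  turn=[
    [0,0,-0.112],
    [0,0,-0.112],
    [0,0,-0.112],
    [0,0,-0.112],
    [0,0,0],
    [0,0,0],
  ],
)

```text
time_s: 3.25
position: [0.5204, -0.0594, 0.2314]
tool_rot: [[-0.982, -0.187, 0.0], [-0.187, 0.982, -0.0], [-0.0, -0.0, -1.0]]
ft_force: [0.3, 0.9, 0.4]
grip_width: 0.0448
gripper_force: 0.0
```

```bash
cat > m.py <<'E'
from h import *
import sys
np.set_printoptions(precision=4,suppress=True)
n="wrist"; s=observe(); im,d=cams.get_image(n); cv2.imwrite(f"pics/{sys.argv[1]}.png",im[...,::-1])
X=cloud(n,d,s)
print(s["time_s"],s["position"],s["tool_rot"],s["ft_force"],s["grip_width"])
m=(d>0)&(abs(X[...,2]-.103)<.004)
def ax(P):
    c=P.mean(0); u,w,v=np.linalg.svd(P-c,full_matrices=False); a=v[0]*np.sign(v[0][0]); return c,a
# window hole: deepest region
deep=((d>0)&(X[...,2]<.093)).astype(np.uint8)
P=X[m][:,:2]; print("deck",m.sum(),X[m][:,2].mean())
h=cv2.cvtColor(im,cv2.COLOR_RGB2HSV); o=cv2.inRange(h,(5,120,60),(22,255,255))>0
o&=(d>0)&(X[...,2]>.068)&(X[...,2]<.085)&(abs(X[...,0]-.53)<.12)&(abs(X[...,1]+.06)<.12)
Q=X[o]; c,a=ax(Q[:,:2]); print("guide",o.sum(),c,a,np.degrees(np.arctan2(a[1],a[0])),np.percentile(Q[:,2],[5,50,95]))
t=(Q[:,:2]-c)@a; w=(Q[:,:2]-c)@[-a[1],a[0]]; print(np.percentile(t,[0,1,99,100]),np.percentile(w,[1,99]))
for q in ("window","guide_center","hollow","eye_end"):
    for r in cams.mark_of(n,q)[:1]:
        u,v=r["location"][0]*640,r["location"][1]*400
        zz=.103 if q=="window" else .069
        O=cam2world(n,s)[:3,3]; D=pts(n,np.array(u),np.array(v),np.array(1.),s)-O
        print(q,r["p"],u,v,O+D*(zz-O[2])/D[2])
np.save("P",P)
r=cv2.minAreaRect(P.astype(np.float32)*1000); print(r)
E
python3 m.py w1
```

```text
3.25 [ 0.5204 -0.0594  0.2314] [[-0.9824 -0.1868  0.0001]
 [-0.1868  0.9824 -0.0001]
 [-0.     -0.0001 -1.    ]] [0.2988 0.8737 0.4442] 0.044829076179449916
deck 38386 0.10344681314111648
guide 1783 [ 0.5349 -0.0648] [0.9724 0.2335] 13.500321426650984 [0.0742 0.0754 0.0766]
[-0.0726 -0.0712  0.0767  0.0782] [-0.0076  0.0068]
window 0.78 321.088 210.08 [ 0.5322 -0.0604  0.103 ]
guide_center 0.85 316.928 191.12 [ 0.5256 -0.0658  0.069 ]
hollow 0.75 321.216 164.2 [ 0.5001 -0.0666  0.069 ]
((523.9278564453125, -59.49750518798828), (296.0185852050781, 160.14259338378906), 10.93189525604248)
```

View pics/w1.png

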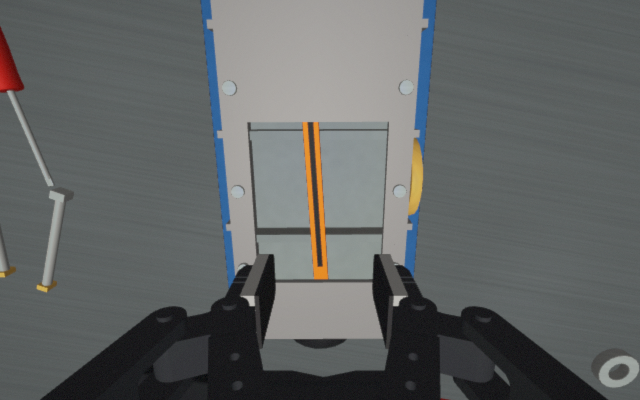

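The wrist view shows the window at columns 248–388 and rows 122–282. The guide runs from (310, 122) to (320, 280), crossing the far web near row 230.

```bash
python3 - <<'E'
from h import *
np.set_printoptions(precision=4,suppress=True)
P=np.load("P.npy"); y=np.radians(10.93); ex=np.array([np.cos(y),np.sin(y)]); ey=np.array([-ex[1],ex[0]])
c=np.array([.535,-.06]); a=(P-c)@ex; b=(P-c)@ey
s=(abs(b+.02)<.015); l=a[s&(a<0)].max(); h=a[s&(a>0)&(a>.03)].min()
s=(abs(a+.02)<.02); l2=b[s&(b<0)].max(); h2=b[s&(b>0)].min(); print("win edges",l,h,l2,h2)
w=c+ex*(l+h)/2+ey*(l2+h2)/2; print("window",w)
g=np.array([.5349,-.0648]); ga=np.array([.9724,.2335])
for x in (40,44):
    t=((x-20)/1000-(g-w)@ex)/(ga@ex); p=g+t*ga; print(x,p,"hy",(p-w)@ey)
    d=p-np.array([.5204,-.0594]); print("rot13.5 tool dp", [-d@ga, d@np.array([-ga[1],ga[0]])])
E
```

```text
win edges -0.07546893193617517 0.06386301940493437 -0.05668833944699788 0.05260142788232892
window [ 0.5297 -0.0631]
40 [ 0.5497 -0.0612] hy -0.001967313340812458
rot13.5 tool dp [np.float64(-0.02806023564414963), np.float64(-0.008636710000000027)]
44 [ 0.5536 -0.0603] hy -0.0017875882852559277
rot13.5 tool dp [np.float64(-0.03206443943132244), np.float64(-0.00863671)]
```

Request:
move_arm(
  jaw=[4.5,4.5,4.5,4.5,4.5,4.5,4.5,4.5,4.5,4.5,4.5,4.5],
  dp=[
    [0,0,0],
    [-1.5,-0.43,0],
    [-1.5,-0.43,0],
    [0,0,2],
    [0,0,3],
    [0,0,3],
    [0,0,3],
    [0,0,2],
    [0,0,1],
    [0,0,1],
    [0,0,1],
    [0,0,0],
  ],
  turn=[
    [0,0,-0.048],
    [0,0,0],
    [0,0,0],
    [0,0,0],
    [0,0,0],
    [0,0,0],
    [0,0,0],
    [0,0,0],
    [0,0,0],
    [0,0,0],
    [0,0,0],
    [0,0,0],
  ],
)

```text
time_s: 4.5
position: [0.5513, -0.0605, 0.0703]
tool_rot: [[-0.972, -0.237, -0.001], [-0.237, 0.972, 0.0], [0.001, 0.001, -1.0]]
ft_force: [0.1, -0.6, -0.8]
grip_width: 0.0449
gripper_force: 0.0
```

```bash
python3 m.py w2
```

```text
4.5 [ 0.5513 -0.0605  0.0703] [[-0.9716 -0.2366 -0.0013]
 [-0.2366  0.9716  0.0004]
 [ 0.0012  0.0007 -1.    ]] [ 0.0998 -0.6009 -0.8337] 0.04487518854808483
deck 65143 0.10336250789000924
guide 7150 [ 0.5236 -0.0683] [0.9698 0.2439] 14.114502050865205 [0.0744 0.0754 0.0764]
[-0.0654 -0.0642  0.0823  0.0852] [-0.0068  0.0069]
window 0.61 338.49600000000004 264.0 [ 0.5306 -0.0612  0.103 ]
guide_center 0.85 323.96799999999996 222.92000000000002 [ 0.5286 -0.067   0.069 ]
hollow 0.58 334.08000000000004 163.68 [ 0.5014 -0.0692  0.069 ]
((520.7315673828125, -60.527809143066406), (149.52296447753906, 164.2351837158203), 13.507715225219727)
```

View pics/w2.png

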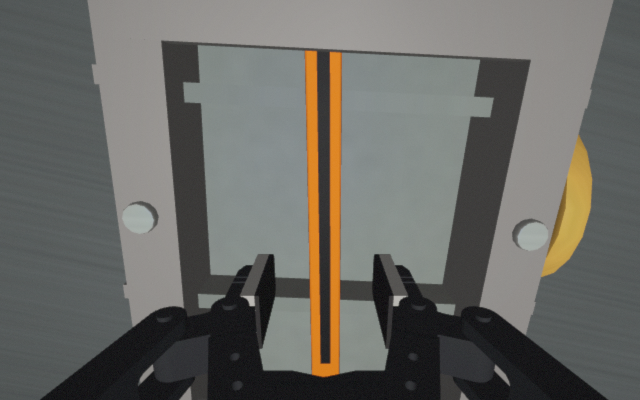

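The fingers straddle the rail evenly, with pads at columns 260 and 388 and the rail at 323. The far web lies just beyond them, at about row 300. I'll descend and close.

Request:
move_arm(
  jaw=[4.5,4.5,4.5,4.5,1.0,1.0,1.0,1.0,1.0,1.0,1.0,1.0],
  dp=[
    [0,0,0.6],
    [0,0,0.6],
    [0,0,0.5],
    [0,0,0],
    [0,0,0],
    [0,0,0],
    [0,0,0],
    [0,0,0],
    [0,0,0],
    [0,0,0],
    [0,0,0],
    [0,0,0],
  ],
  turn=[
    [0,0,0],
    [0,0,0],
    [0,0,0],
    [0,0,0],
    [0,0,0],
    [0,0,0],
    [0,0,0],
    [0,0,0],
    [0,0,0],
    [0,0,0],
    [0,0,0],
    [0,0,0],
  ],
  force=40,
)

```text
time_s: 5.75
position: [0.5515, -0.0606, 0.0542]
tool_rot: [[-0.972, -0.237, -0.0], [-0.237, 0.972, 0.0], [0.0, 0.0, -1.0]]
ft_force: [0.5, -0.0, -0.3]
grip_width: 0.0131
gripper_force: 39.6
```

Request:
move_arm(
  jaw=[1,1,1,1,1,1,1,1,1,1],
  dp=[
    [0,0,-0.4],
    [0,0,-0.4],
    [0.5,0,0],
    [0.7,0,0],
    [0.7,0,0],
    [0.7,0,0],
    [0.7,0,0],
    [0.7,0,0],
    [0.2,0,0],
    [0,0,0],
  ],
  turn=[
    [0,0,0],
    [0,0,0],
    [0,0,0],
    [0,0,0],
    [0,0,0],
    [0,0,0],
    [0,0,0],
    [0,0,0],
    [0,0,0],
    [0,0,0],
  ],
)

```text
time_s: 6.58
position: [0.5102, -0.0707, 0.0624]
tool_rot: [[-0.972, -0.236, -0.0], [-0.236, 0.972, 0.0], [0.0, 0.0, -1.0]]
ft_force: [0.7, -0.1, -0.0]
grip_width: 0.0133
gripper_force: 39.5
```

```bash
python3 m.py w3; python3 - <<'E'
from h import *
a,_=cams.get_image("scene");b,_=cams.get_image("side")
for n in("scene","side"):
    for q in("eye_end","guide_center"): print(n,q,[(r["p"],r["location"][0]*640,r["location"][1]*400) for r in cams.mark_of(n,q)[:1]])
w=cv2.imread("pics/w3.png")
cv2.imwrite("pics/c3.png",np.hstack([cv2.resize(a[160:260,240:370,::-1],(400,308)),cv2.resize(b[160:260,260:390,::-1],(400,308))]))
E
```

```text
6.5833 [ 0.5102 -0.0707  0.0624] [[-0.9717 -0.2364 -0.0002]
 [-0.2364  0.9717  0.0001]
 [ 0.0002  0.0001 -1.    ]] [ 0.6837 -0.0761 -0.0451] 0.01329054756383401
deck 123224 0.10344241605298404
guide 4137 [ 0.5051 -0.0732] [0.9711 0.2388] 13.814290083313415 [0.0827 0.0837 0.0846]
[-0.0383 -0.0373  0.0437  0.0455] [-0.0068  0.0068]
window 0.68 334.20799999999997 377.59999999999997 [ 0.5315 -0.0626  0.103 ]
guide_center 0.8 323.96799999999996 238.79999999999998 [ 0.4919 -0.0762  0.069 ]
hollow 0.96 335.616 245.6 [ 0.4938 -0.0705  0.069 ]
((469.8570861816406, -71.88850402832031), (125.58914947509766, 161.79649353027344), 13.645966529846191)
scene eye_end [(0.53, 320.704, 219.07999999999998)]
scene guide_center [(0.65, 305.088, 207.92000000000002)]
side eye_end [(0.47, 346.62399999999997, 206.6)]
side guide_center [(0.42, 321.984, 221.60000000000002)]
```

View pics/c3.png

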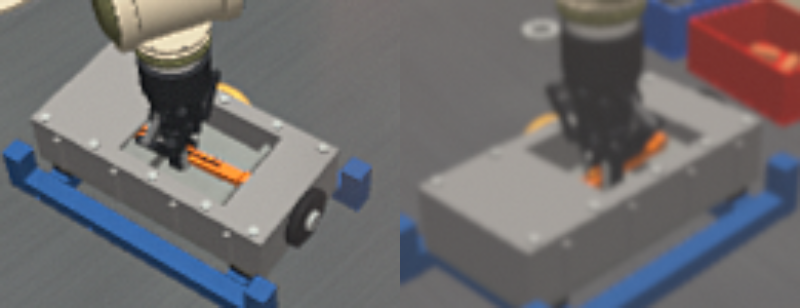

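The guide is held, and its eye end now shows just short of the window's far edge, at about scene pixel (320, 219). I'll measure how far it has come.

```bash
python3 - <<'E'
from h import *
np.set_printoptions(precision=4,suppress=True)
y=np.radians(10.93); ex=np.array([np.cos(y),np.sin(y)]); ey=np.array([-ex[1],ex[0]]); w=np.array([.530,-.062])
L={}
for n in("scene","side"):
    im,d=cams.get_image(n); X=cloud(n,d); h=cv2.cvtColor(im,cv2.COLOR_RGB2HSV); o=cv2.inRange(h,(5,120,60),(22,255,255))>0
    hx=(X[...,:2]-w)@ex*1000+20; hy=(X[...,:2]-w)@ey*1000
    o&=(d>0)&(abs(hy)<40)&(hx>-50)&(hx<120)&(X[...,2]>.06)&(X[...,2]<.11)
    v=np.sort(hx[o]); print(n,o.sum(),v[-8:],np.median(hy[o]),np.median(X[...,2][o]))
    k=o&(hx>np.percentile(hx[o],85)); print(X[k].mean(0))
    for r in cams.mark_of(n,"eye_end")[:1]:
        u,v=r["location"][0]*640,r["location"][1]*400; O=cam2world(n)[:3,3]; D=pts(n,np.array(u),np.array(v),np.array(1.))-O
        p=O+D*(.077-O[2])/D[2]; print(r["p"],p,"hx",(p[:2]-w)@ex*1000+20)
s=observe(); print("grip hx",(s["position"][:2]-w)@ex*1000+20,"hy",(s["position"][:2]-w)@ey*1000)
E
```

```text
scene 103 [75.873  77.1244 77.8435 78.5303 80.0908 80.6471 82.2942 84.0039] -5.778266468860882 0.08193170206155986
[ 0.5858 -0.0555  0.0832]
0.59 [ 0.5873 -0.0477  0.077 ] hx 78.96637112459445
side 61 [75.3985 76.3385 78.3114 78.4002 79.43   79.883  80.4035 84.4034] -8.106389801856782 0.08046650549105483
[ 0.5886 -0.0559  0.0817]
grip hx -0.4771836168593815 hy -4.740873375261412
```

Request:
move_arm(
  jaw=[1,1,1,1,1,1,1,1],
  dp=[
    [0.3,0,0],
    [0,0,0],
    [-0.05,0,-0.26],
    [-0.06,0,-0.26],
    [-0.07,0,-0.26],
    [-0.08,0,-0.25],
    [-0.09,0,-0.25],
    [0,0,0],
  ],
  turn=[
    [0,0,0],
    [0,0,0],
    [0,-0.035,0],
    [0,-0.035,0],
    [0,-0.035,0],
    [0,-0.035,0],
    [0,-0.035,0],
    [0,0,0],
  ],
)

```text
time_s: 8.0
position: [0.5097, -0.0707, 0.0756]
tool_rot: [[-0.957, -0.236, 0.17], [-0.233, 0.972, 0.041], [-0.175, 0.0, -0.985]]
ft_force: [0.8, -0.1, -1.4]
grip_width: 0.0132
gripper_force: 39.5
```

Request:
move_arm(
  jaw=[1,1,1,1,1,1],
  dp=[
    [-0.1,0,-0.25],
    [-0.11,0,-0.24],
    [-0.12,0,-0.24],
    [-0.13,0,-0.23],
    [-0.13,0,-0.23],
    [0,0,0],
  ],
  turn=[
    [0,-0.035,0],
    [0,-0.035,0],
    [0,-0.035,0],
    [0,-0.035,0],
    [0,-0.035,0],
    [0,0,0],
  ],
)

```text
time_s: 8.5
position: [0.5126, -0.0699, 0.0883]
tool_rot: [[-0.913, -0.237, 0.333], [-0.222, 0.972, 0.082], [-0.343, 0.001, -0.939]]
ft_force: [0.1, -0.4, -0.7]
grip_width: 0.0132
gripper_force: 39.6
```

```bash
cat > f.py <<'E'
from h import *
import sys
np.set_printoptions(precision=1,suppress=True)
y=np.radians(10.93); ex=np.array([np.cos(y),np.sin(y)]); ey=np.array([-ex[1],ex[0]]); w=np.array([.530,-.062]); c=[]
for n in("scene","side"):
    im,d=cams.get_image(n); X=cloud(n,d); h=cv2.cvtColor(im,cv2.COLOR_RGB2HSV); o=cv2.inRange(h,(5,120,60),(22,255,255))>0
    H=np.stack([(X[...,:2]-w)@ex*1000+20,(X[...,:2]-w)@ey*1000,X[...,2]*1000],-1)
    o&=(d>0)&(abs(H[...,1])<45)&(abs(H[...,0])<300)&(H[...,2]>60)
    Q=H[o]; Q=Q[Q[:,0].argsort()]; print(n,len(Q),"lo",np.median(Q[:9],0),"hi",np.median(Q[-9:],0),"pitch",np.degrees(np.arctan(np.polyfit(Q[:,0],Q[:,2],1)[0])))
    c.append(cv2.resize(im[100:260,230:390,::-1],(400,400)))
cv2.imwrite(f"pics/{sys.argv[1]}.png",np.hstack(c)); s=observe(); print(s["time_s"],s["ft_force"])
E
python3 f.py c4
```

```text
scene 107 lo [ -3.2  -2.7 108.9] hi [ 78.2  -4.4 133.7] pitch 20.32681626774548
side 93 lo [-34.2  -8.   95.4] hi [ 71.   -3.2 136.1] pitch 18.139148040296256
8.6 [ 0.2 -0.4 -0.9]
```

View pics/c4.png

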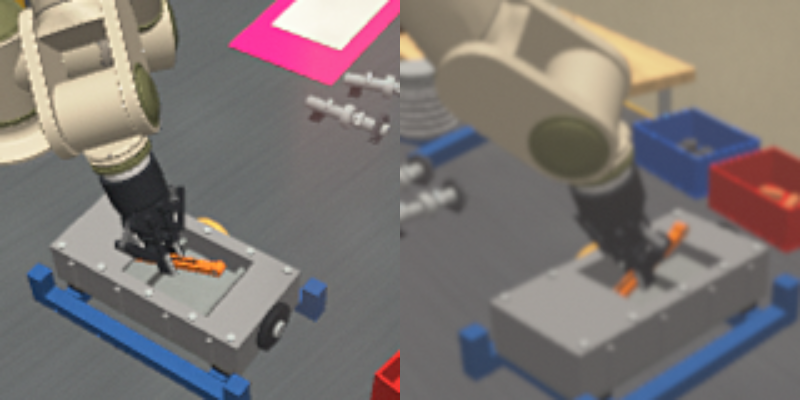

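The eye is clear above the deck at about (220, 267) in the left crop, with the guide pitched about 20° and no contact force. I'll draw it out along its own axis.

Request:
move_arm(
  jaw=[1,1,1,1,1,1],
  dp=[
    [-0.5,0,0],
    [-0.9,0,0],
    [-1,0,0],
    [-1,0,0],
    [-0.6,0,0],
    [0,0,0],
  ],
  turn=[
    [0,0,0],
    [0,0,0],
    [0,0,0],
    [0,0,0],
    [0,0,0],
    [0,0,0],
  ],
)

```text
time_s: 9.1
position: [0.5509, -0.0608, 0.1025]
tool_rot: [[-0.912, -0.238, 0.334], [-0.224, 0.971, 0.081], [-0.344, -0.001, -0.939]]
ft_force: [0.5, -0.5, -0.8]
grip_width: 0.0133
gripper_force: 39.6
```

Request:
move_arm(
  jaw=[1,1,1,1,1,1,1,1,1],
  dp=[
    [-0.6,0,0],
    [-0.9,0,0],
    [-1,0,0],
    [-1,0,0],
    [-1,0,0],
    [-1,0,0],
    [-1,0,0],
    [-0.4,0,0],
    [0,0,0],
  ],
  turn=[
    [0,0,0],
    [0,0,0],
    [0,0,0],
    [0,0,0],
    [0,0,0],
    [0,0,0],
    [0,0,0],
    [0,0,0],
    [0,0,0],
  ],
)

```text
time_s: 9.85
position: [0.6134, -0.0455, 0.126]
tool_rot: [[-0.912, -0.237, 0.334], [-0.223, 0.971, 0.081], [-0.343, -0.0, -0.939]]
ft_force: [0.5, -0.4, -0.8]
grip_width: 0.0132
gripper_force: 39.6
```

```bash
python3 f.py c5
```

```text
scene 189 lo [-17.8 -10.5 101.9] hi [183.3   0.6 172.4] pitch 20.58154590022131
side 237 lo [-23.7  -9.7  98.2] hi [176.2  -3.8 169. ] pitch 19.595434633609823
9.95 [-0.2  0.3 -1.5]
```

View pics/c5.png

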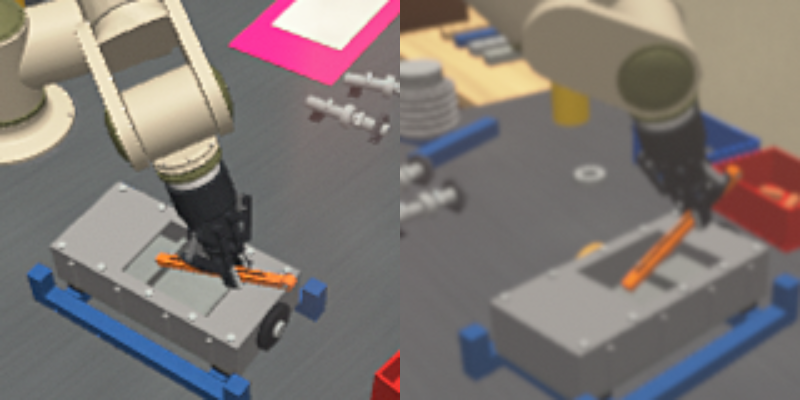

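The plain end is now in the open window at about (160, 260) in the left crop, clear of the near lip. I'll lift straight up, then bring the guide back over the housing and level it.

Request:
move_arm(
  jaw=[1,1,1,1,1,1,1,1,1,1,1,1],
  dp=[
    [-0.17,0,-0.47],
    [-0.34,0,-0.94],
    [-0.41,0,-1.13],
    [-0.41,0,-1.13],
    [-0.41,0,-1.13],
    [-0.41,0,-1.13],
    [-0.41,0,-1.13],
    [-0.41,0,-1.13],
    [-0.41,0,-1.13],
    [-0.34,0,-0.94],
    [-0.17,0,-0.47],
    [0,0,0],
  ],
  turn=[
    [0,0,0],
    [0,0,0],
    [0,0,0],
    [0,0,0],
    [0,0,0],
    [0,0,0],
    [0,0,0],
    [0,0,0],
    [0,0,0],
    [0,0,0],
    [0,0,0],
    [0,0,0],
  ],
)

```text
time_s: 10.95
position: [0.6125, -0.046, 0.2417]
tool_rot: [[-0.912, -0.237, 0.336], [-0.223, 0.972, 0.08], [-0.345, -0.002, -0.939]]
ft_force: [0.4, 0.0, -0.5]
grip_width: 0.0132
gripper_force: 39.6
```

Request:
move_arm(
  jaw=[1,1,1,1,1,1,1,1,1,1,1,1],
  dp=[
    [0.5,0,-0.18],
    [0.8,0,-0.29],
    [1,0,-0.3],
    [1.1,0,-0.3],
    [1.1,0,-0.25],
    [1.1,0,-0.2],
    [1.1,0,-0.15],
    [1,0,-0.1],
    [0.8,0,-0.05],
    [0.4,0,0],
    [0,0,0],
    [0,0,0],
  ],
  turn=[
    [0,0.015,0],
    [0,0.03,0],
    [0,0.04,0],
    [0,0.045,0],
    [0,0.045,0],
    [0,0.045,0],
    [0,0.045,0],
    [0,0.04,0],
    [0,0.03,0],
    [0,0.015,0],
    [0,0,0],
    [0,0,0],
  ],
)

```text
time_s: 11.95
position: [0.5236, -0.0673, 0.2399]
tool_rot: [[-0.972, -0.237, -0.0], [-0.237, 0.972, 0.0], [0.0, 0.0, -1.0]]
ft_force: [-0.8, 0.5, -1.7]
grip_width: 0.0133
gripper_force: 39.5
```

Request:
move_arm(
  jaw=[1,1,1,1,1,1],
  dp=[
    [0,0,0],
    [0,0,0],
    [0,0,0],
    [0,0,0],
    [0,0,0],
    [0,0,0],
  ],
  turn=[
    [0,0,0],
    [0,0,0],
    [0,0,0],
    [0,0,0],
    [0,0,0],
    [0,0,0],
  ],
)

```text
time_s: 12.45
position: [0.5237, -0.0674, 0.2402]
tool_rot: [[-0.972, -0.237, 0.0], [-0.237, 0.972, 0.0], [-0.0, -0.0, -1.0]]
ft_force: [-0.2, 0.3, -0.9]
grip_width: 0.0128
gripper_force: 39.5
```

```bash
python3 f.py c6; python3 -c "
from h import *
s=observe();print(s['position'],s['qvel'],s['grip_width'],s['gripper_force'])"
```

```text
scene 256 lo [-113.8  -14.1  258.2] hi [101.4  -4.3 258.7] pitch 0.3812682899513392
side 303 lo [-118.2  -10.3  255.7] hi [ 91.6  -6.3 261.3] pitch 0.9272117005474847
12.55 [-1.2  0.3 -1. ]
[ 0.52368917 -0.06735622  0.24020512] [-0.11236793 -0.067248   -0.24615525 -0.00614347  0.05623376  0.04122543] 0.013450012657394816 39.545225501060486
```

View pics/c6.png

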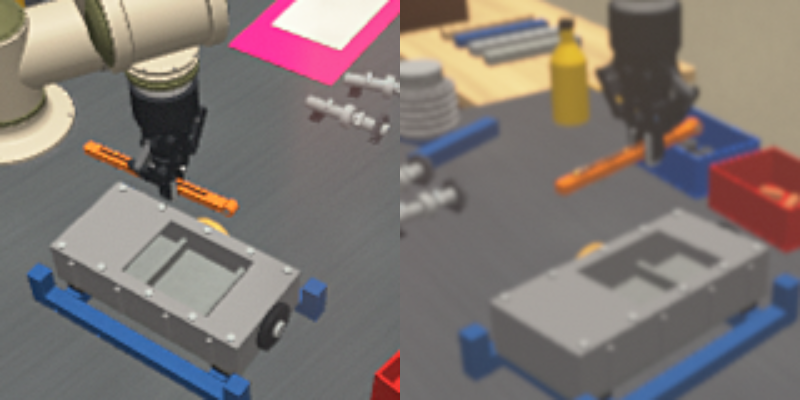

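The guide is held level over the housing at about z 0.255 m, spanning hx −115 to 97 mm, and the arm is still.

```bash
python3 -c "
from rig import ticket
print(ticket.close_job())"
```

```text
the job is handed in; nothing more can be done
None
```

The guide is out in one piece and the job is handed in: the gripper holds it level and still over the housing, about 15 cm above its top, with no contact force beyond its own weight seen at any check.

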